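Slide a mould frame onto its sockets and cam it down

ROBOT

A 7-joint arm with a two-finger parallel gripper is mounted at the origin on a cart in front of the work surface, level with it; the furniture and walls round the work are solid. World frame = base frame: x ahead of the robot, y to its left, z up, the work surface at z = 0. Lengths are in m, angles in degrees, forces in N, time in s.
With the tool pointing down it reaches from about 0.425 to 0.875 m from the base axis. Payload 4.7 kg.
Tool frame: the origin (TCP) lies midway between the tips of the shut fingers; the grasp point (between the pads) lies 19 mm behind it; z points along the fingers, y is the line along which they close (so a half turn about z gives the same grasp; the last joint's range is limited). The gripper opens to 87 mm and grips with 3 to 60 N. Pads are 19 mm wide; open, the fingers measure 117 mm over their backs; the gripper's body (75 mm by 190 mm) begins 51 mm behind the grasp point.
Start: joints at [-75.281, 18.392, -4.016, 83.108, 1.295, 78.541, -3.26], TCP at [0.156, 0.631, 0.198] pointing down, gripper open.
Joint ranges: [-163.93, 163.93], [-17.29, 119.83], [-79.2, 71.16], [3.27, 140.29], [-89.18, 269.18], [5.43, 117.66], [-154.24, 154.24]. Speed limits (degrees/s): [147.25, 147.25, 180, 180, 180, 180, 180].

INTERFACE

Orientations are given as [roll, pitch, yaw] about the fixed x, y, z axes, in that order (R = Rz(yaw) Ry(pitch) Rx(roll)).
In Python, from cell import env gives the robot as it stands.
- The arm moves only by the tool step_arm, never from a script. Its argument "moves" is a list of rows, each an object with "dp": the shift along the tool's x, y, z in mm, a list of three; "dr": the turn, a rotation vector about the tool's x, y, z in rad, a list of three; "fingers": the closure, from 0 (fully open) to 1 (shut). In form: [{"dp": [dx, dy, dz], "dr": [ax, ay, az], "fingers": fingers}, ...]. A call has exactly 5 rows; each row shifts and turns the commanded pose from where the row before left it, along the tool's axes as they then stand; what a row does not reach is not made up. A row lasts 1/8 s, in which the tool goes at most 62.5 mm and 10.7 degrees, less where a joint would pass 70% of its speed; a pose out of reach is approached as far as the arm can. A call with a gripper value outside its range is refused whole. The fingers move at their own pace and stop on an object; "squeeze" is the grip in N (left out, the last holds). Time passes only in rows, so rows that do not move let the fingers close, or fill a call up. It gives the time, the measured TCP pose, the force, the opening and the grip force at its end, in the units of the state.
- env.get_obs(): the state, without advancing time (a new reading comes with each control period).
- env.read_camera(name): name is "scene" or "top" or "wrist"; returns the picture (420x560x3 uint8, red, green, blue); there is no depth.
- env.camera_model(name): a dict with "fx", "fy", "cx", "cy" (pixels), "R" (3x3) and "t" (3): a world point X has camera coordinates R X + t. Camera axes: x right, y down, z forward; pixel columns grow to the right and rows downward; lengths in m; the calibration is good to about 2 mm. A picture is of the moment at which its call begins: read the wrist's pose just before it. camera_model takes no time and is no camera call; for the wrist camera it gives the pose at the moment of the call.
- env.sign_off(): hands the job in; it is judged then, once.
The state is a dict: "time_s": time; "qpos": joint angles; "joint_velocities": joint speeds; "effort": joint torques, N m; "tool_pos": TCP position; "tool_rot": TCP orientation; "force": force on the tool from outside, world axes, zero at the start; "wrist_torque": the same for the moment, N m; "grip_width": finger opening in m; "grasp_force": force on a finger pad.
Only numpy, scipy, OpenCV 4.12 (cv2) and the standard library are available. Lean on these libraries where they do the work, as an engineer would, in place of code of your own. Each camera call takes 0.05 s, during which the arm holds its last target. There are 200 camera calls.

TASK

The open upper half of the casting mould frame has been set down carelessly on the lower half: its four corner posts stand on the plate beside their sockets. Without lifting or tipping it, slide it until all four posts drop into their sockets and it lies flat and fully home on the plate; only then swing the two cam arms over and fully down across its end rails, one after the other. Leave the loose things beside the frame where they are.

Things in the scene. Friction and masses are not known exactly. Their poses are not given: they have to be found in the camera images.
- base: lower half of the mould frame, fixed to the bench: a plain dark steel plate, from -75 to +55 mm in its x, 200 mm long in its y, 24 mm thick. Origin: below the middle of its four sockets, on the bench; its top is 24 mm above the bench. Near each y end stands a hinge fork, 28 by 18 mm and 28 mm high over the plate, carrying a cam arm. Four 4 mm high screw heads in the corners.
- plate_top (a point): the plate's top over base, 24 mm above the bench; axes as base. Four round sockets, 15 mm wide and 20 mm deep, are sunk in the top at x = +-40, y = +-54 mm from here.
- frame: upper half, loose, about 0.5 kg: an open rectangle of plain aluminium rails, outside 92 (its x) by 120 (its y) mm, opening 68 by 96 mm, rails 12 mm wide, 16 mm high. Four round steel posts, 12 mm thick, 16 mm long, ends chamfered, stick down from its corners at x = +-40, y = +-54 mm. Origin: centre of the opening, level with the rails' underside.
- frame_top (a point): centre of the opening, level with the rails' tops (16 mm over frame, which is 40 mm above the bench at first, 24 mm when fully home). Starts shifted 15 to 24 mm to the base's -x, up to 11 mm either way along the base's y, turned up to 0.08 rad; fully home it is over the base's origin, axes parallel. The opening is empty down to the plate: fingers may reach in and push a rail from inside.
- cam_arm_left (a joint): angle (rad) of the cam arm at the base's +y end. 0: leaning outward 0.20 rad past upright; 0.20: upright; 1.77: its stop, fully down, level, lying inward across the end rail with 1 mm to spare. Friction holds it where it is left (about 2 N at its end moves it). It starts between 0 and 0.3.
- cam_arm_right (a joint): the same for the cam arm at the base's -y end; it too grows as the arm swings inward and down.
- cam_left_hinge (a point): hinge axis of the +y arm, at x = 0, y = +86 mm in the base's axes, 45 mm above the bench; the axis runs along the base's x. The arm is a flat bright steel bar 16 mm wide, 8 mm thick and 46 mm long from the hinge, with a 10 mm thick, 18 mm wide roll across its end.
- cam_right_hinge (a point): the same for the -y arm, at x = 0, y = -86 mm in the base's axes.
- cam_left_end (a point): middle of the roll at the free end of the +y arm, 43 mm from its hinge.
- cam_right_end (a point): middle of the roll at the free end of the -y arm, 43 mm from its hinge.
- tin: bystander: small round brass tin, 38 mm wide, 24 mm high, loose; origin at the centre of its underside.
- punch: bystander: brass-headed punch lying flat, 10 by 90 by 10 mm, loose; origin at the centre of its underside, y along it.
- cube: bystander: steel dapping cube with round hollows, 42 mm, loose; origin at the centre of its underside.

How it is judged:
By the outcome, as a careful person would: the job done as asked, in the order asked, and still so for the second after the job is handed in, with the robot touching nothing.
It also fails if it takes over 61 s, if anything falls off the work surface, if the arm or the gripper's body presses on something with over 40 N, if the wrist force passes 120 N, or if a joint passes its speed limit or range.

## Working session

There is one attempt and no reset: what is moved stays moved. The work goes in short steps, Python scripts to look and compute and a tool call to move; the robot and the scene stay as the last step left them, time stands still between calls to the robot, and variables do not carry over. Pictures are saved under pics/ and viewed, at most 10 in all, crops included, and the job is handed in when it is done.

Besides the shell and the picture viewer there is one more tool, called as a command line: name --argument value ..., lists and objects as JSON in quotes. step_arm: Moves the arm, as the interface text tells. Its arguments: {"type":"object","properties":{"moves":{"type":"array","items":{"type":"object","properties":{"dp":{"type":"array","items":{"type":"number"}},"dr":{"type":"array","items":{"type":"number"}},"fingers":{"type":"number"}}}},"squeeze":{"type":"number"}},"required":["moves"]}

```bash
ls; mkdir -p pics; python3 - <<'E'
from cell import env
import cv2,numpy as np
o=env.get_obs();print({k:np.round(o[k],3) for k in('time_s','tool_pos','tool_rot','force','grip_width')})
for n in('scene','top'):
    cv2.imwrite(f'pics/{n}0.png',env.read_camera(n)[:,:,::-1]);m=env.camera_model(n);print(n,m)
E
```

```text
pics
{'time_s': np.float64(0.0), 'tool_pos': array([0.156, 0.63 , 0.197]), 'tool_rot': array([-1.7989e+02,  7.0000e-03,  1.6609e+02]), 'force': array([ 0.907, -0.637,  0.005]), 'grip_width': np.float64(0.087)}
scene {'fx': 424.9500199820051, 'fy': 424.9500199820051, 'cx': 278.5620462885931, 'cy': 208.11662095913093, 'R': array([[ 0.66753086, -0.74455643,  0.00618692],
       [-0.54860931, -0.49743879, -0.67199887],
       [ 0.50341869,  0.44518578, -0.74052633]]), 't': array([-0.5261133 ,  0.2248024 ,  0.76153365])}
top {'fx': 428.09542014412204, 'fy': 428.09542014412204, 'cx': 273.53589588543366, 'cy': 203.37612650157394, 'R': array([[-0.01288492, -0.99978524, -0.01623125],
       [-0.99655373,  0.01417015, -0.08173052],
       [ 0.08194297,  0.01512222, -0.99652229]]), 't': array([-0.26406332,  0.53140114,  0.91129604])}
```

View pics/scene0.png

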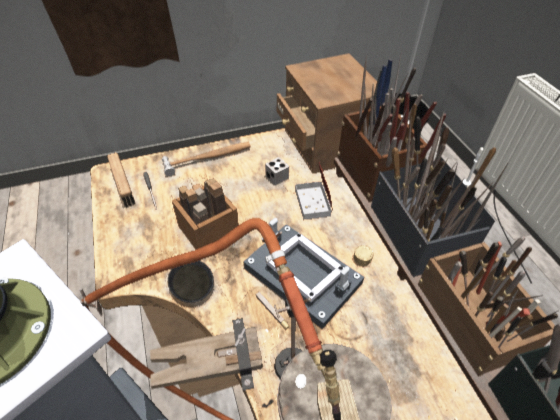

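View pics/top0.png

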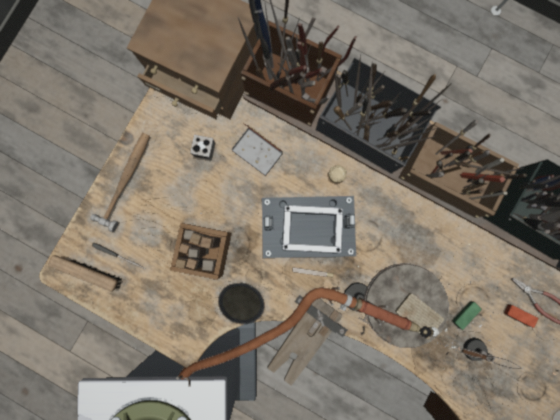

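```bash
cat > h.py <<'E'
from cell import env
import cv2,numpy as np
def proj(m,X):
    c=m['R']@np.asarray(X,float)+m['t'];return np.array([m['fx']*c[0]/c[2]+m['cx'],m['fy']*c[1]/c[2]+m['cy']])
def ray(m,uv,z):
    d=m['R'].T@np.array([(uv[0]-m['cx'])/m['fx'],(uv[1]-m['cy'])/m['fy'],1.]);C=-m['R'].T@m['t']
    return C+d*(z-C[2])/d[2]
E
python3 - <<'E'
from h import *
for n in('scene','top'):
    m=env.camera_model(n);print(n,-m['R'].T@m['t'],proj(m,[.156,.631,.198]),proj(m,[0,0,0]),proj(m,[.156,.631,.3]))
m=env.camera_model('top')
for uv in [(262,198),(352,197),(356,258),(265,261),(286,207),(341,207),(342,250),(284,251)]:print(uv,ray(m,uv,.024 if uv[1]<200 or uv[1]>255 else .056))
for n,b in(('top',(240,140,130,150)),('scene',(230,200,150,130))):
    im=cv2.imread(f'pics/{n}0.png');x,y,w,h=b
    cv2.imwrite(f'pics/{n}0c.png',cv2.resize(im[y:y+h,x:x+w],None,fx=4,fy=4,interpolation=cv2.INTER_CUBIC)[:600])
w=env.read_camera('wrist');cv2.imwrite('pics/w0.png',w[:,:,::-1])
E
```

```text
scene [ 0.09115528 -0.61891955  0.7182577 ] [-109.84581628   73.90911709] [-15.01901421 333.56056446] [-142.18784684   30.22422362]
top [ 0.45149304 -0.28531746  0.94727243] [-249.81822453  417.73927721] [149.48806349 453.01003385] [-334.753202    446.44763502]
(262, 198) [ 0.5394587  -0.24645369  0.024     ]
(352, 197) [ 0.5388225 -0.4410052  0.024    ]
(356, 258) [ 0.40789531 -0.44588007  0.024     ]
(265, 261) [ 0.40387976 -0.25143308  0.024     ]
(286, 207) [ 0.51682461 -0.29770524  0.056     ]
(341, 207) [ 0.51521259 -0.41218805  0.056     ]
(342, 250) [ 0.42615915 -0.4119565   0.056     ]
(284, 251) [ 0.4255928  -0.29217429  0.056     ]
```

View pics/top0c.png

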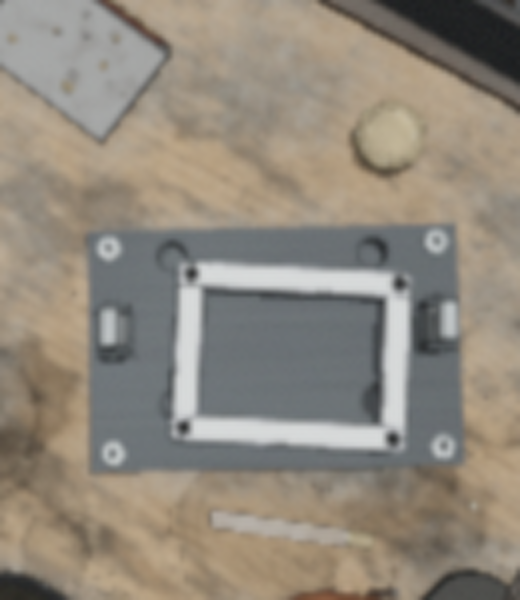

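```bash
cat >> h.py <<'E'
def tri(a,ua,b,ub):
    A=[];B=[]
    for m,u in((a,ua),(b,ub)):
        d=m['R'].T@np.array([(u[0]-m['cx'])/m['fx'],(u[1]-m['cy'])/m['fy'],1.]);d/=np.linalg.norm(d)
        P=np.eye(3)-np.outer(d,d);A.append(P);B.append(P@(-m['R'].T@m['t']))
    return np.linalg.solve(sum(A),sum(B))
def fit2d(src,dst):
    s=src-src.mean(0);d=dst-dst.mean(0)
    a=np.arctan2((s[:,0]*d[:,1]-s[:,1]*d[:,0]).sum(),(s*d).sum())
    R=np.array([[np.cos(a),-np.sin(a)],[np.sin(a),np.cos(a)]]);t=dst.mean(0)-R@src.mean(0)
    return a,t,np.abs((R@src.T).T+t-dst).max()
E
python3 - <<'E'
from h import *
ms,mt=env.camera_model('scene'),env.camera_model('top')
print('hose',tri(mt,(318,292),ms,(262,228)))
im=cv2.imread('pics/top0.png');g=cv2.cvtColor(im,cv2.COLOR_BGR2GRAY)
hsv=cv2.cvtColor(im,cv2.COLOR_BGR2HSV)
mask=((g>170)&(hsv[:,:,1]<50)).astype(np.uint8);mask[:195]=0;mask[262:]=0;mask[:,:258]=0;mask[:,360:]=0
n,l,st,ce=cv2.connectedComponentsWithStats(mask)
for i in range(1,n):
    if st[i,4]>3:print(st[i],ce[i],ray(mt,ce[i],.028).round(4))
i=1+np.argmax(st[1:,4]);c=cv2.findContours((l==i).astype(np.uint8),0,2)[0][0]
r=cv2.minAreaRect(c);print(r);print([ray(mt,p,.056).round(4) for p in cv2.boxPoints(r)], ray(mt,r[0],.056))
E
```

```text
hose [ 0.3653312  -0.34462972  0.24908072]
[347 198   4   5  12] [348.5        200.16666667] [ 0.5317 -0.4326  0.028 ]
[265 200   5   5  15] [266.86666667 201.66666667] [ 0.531 -0.257  0.028]
[284 206  58  46 863] [312.57126304 228.68597914] [ 0.4715 -0.3543  0.028 ]
[351 216   3   8  21] [352.04761905 219.33333333] [ 0.4904 -0.4391  0.028 ]
[266 218   3   8  17] [266.70588235 221.29411765] [ 0.4887 -0.2562  0.028 ]
[266 251   5   5  15] [268.2 253. ] [ 0.421  -0.2586  0.028 ]
[348 250   5   4  11] [350.27272727 251.72727273] [ 0.4215 -0.4334  0.028 ]
((312.4958190917969, 228.5787353515625), (57.39424514770508, 43.78150939941406), 3.012787342071533)
[array([ 0.4299, -0.2895,  0.056 ]), array([ 0.5206, -0.2957,  0.056 ]), array([ 0.5126, -0.4148,  0.056 ]), array([ 0.4222, -0.4077,  0.056 ])] [ 0.47113651 -0.35200359  0.056     ]
```

View pics/scene0c.png

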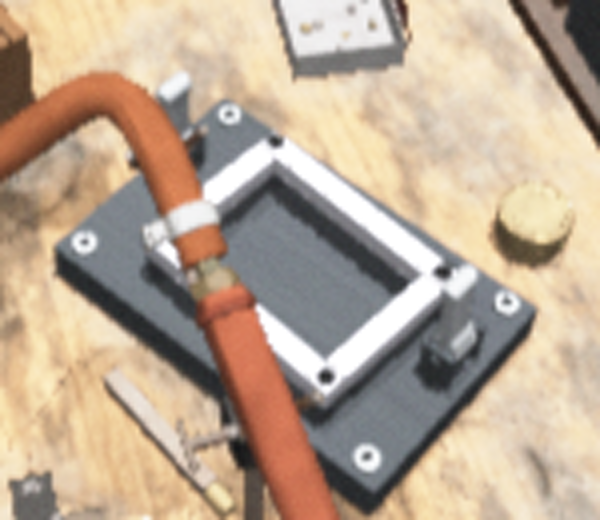

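```bash
python3 - <<'E'
from h import *
ms,mt=env.camera_model('scene'),env.camera_model('top')
def om(n):
    h=cv2.cvtColor(cv2.imread(f'pics/{n}0.png'),cv2.COLOR_BGR2HSV)
    m=((h[:,:,0]<12)&(h[:,:,1]>130)&(h[:,:,2]>70)).astype(np.uint8)
    m=cv2.morphologyEx(m,2,np.ones((3,3)));n,l,s,c=cv2.connectedComponentsWithStats(m)
    return np.isin(l,[i for i in range(1,n) if s[i,4]>200])
T,S=om('top'),om('scene')
D=cv2.distanceTransform(S.astype(np.uint8),2,5)
for u in range(190,420,10):
    v=np.where(T[:,u])[0]
    if len(v)==0: continue
    c=(u,v.mean());zs=np.arange(0,.5,.005);sc=[]
    for z in zs:
        p=proj(ms,ray(mt,c,z)).round().astype(int);sc.append(D[p[1],p[0]] if 0<=p[0]<560 and 0<=p[1]<420 else 0)
    sc=np.array(sc);z=zs[sc>0]
    if len(z):print(c,len(v),z.min().round(3),z.max().round(3),zs[sc.argmax()],ray(mt,c,zs[sc.argmax()]).round(3))
E
```

```text
(190, np.float64(369.0)) 5 0.005 0.03 0.015 [ 0.178 -0.089  0.015]
(200, np.float64(364.0)) 5 0.035 0.055 0.045 [ 0.196 -0.116  0.045]
(210, np.float64(362.5)) 4 0.065 0.085 0.075 [ 0.208 -0.142  0.075]
(220, np.float64(358.0)) 7 0.085 0.105 0.095 [ 0.221 -0.164  0.095]
(230, np.float64(354.5)) 6 0.11 0.13 0.12 [ 0.234 -0.187  0.12 ]
(240, np.float64(348.0)) 5 0.125 0.145 0.135 [ 0.25  -0.207  0.135]
(250, np.float64(343.0)) 3 0.145 0.165 0.155 [ 0.264 -0.227  0.155]
(260, np.float64(340.0)) 7 0.16 0.18 0.17500000000000002 [ 0.273 -0.247  0.175]
(270, np.float64(333.5)) 4 0.175 0.195 0.185 [ 0.287 -0.265  0.185]
(290, np.float64(320.0)) 7 0.205 0.225 0.215 [ 0.315 -0.299  0.215]
(300, np.float64(312.0)) 9 0.225 0.245 0.23500000000000001 [ 0.331 -0.315  0.235]
```

View pics/w0.png

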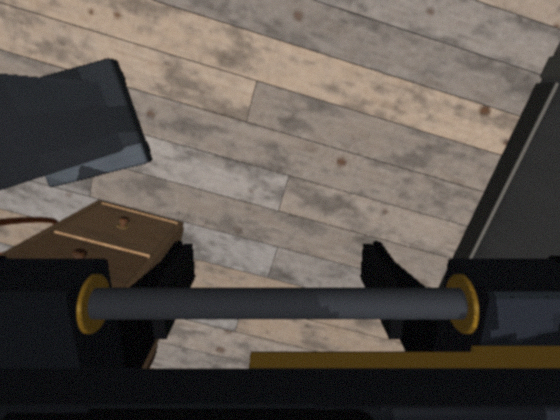

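```bash
python3 - <<'E'
from h import *
ms,mt=env.camera_model('scene'),env.camera_model('top')
print('torch end',tri(mt,(428,331),ms,(328,357)))
o=env.get_obs();p=np.array(o['tool_pos']);
th0,th1=np.arctan2(p[1],p[0]),np.arctan2(-.345,.50)
N=20;psi=np.radians(o['tool_rot'][2]);dps=-np.radians(o['tool_rot'][2]-86)/N
for i in range(1,N+1):
    s=i/N;th=th0+(th1-th0)*s;r=.65-.10*np.sin(np.pi*s)+(np.hypot(.5,.345)-.65)*s
    z=.197+.053*min(1,s*4)
    q=np.array([r*np.cos(th),r*np.sin(th),z]);d=q-p
    dx=d[0]*np.cos(psi)+d[1]*np.sin(psi);dy=d[0]*np.sin(psi)-d[1]*np.cos(psi)
    print(i,np.round([dx*1e3,dy*1e3,-d[2]*1e3],0),round(-dps,3));p=q;psi+=dps
E
```

```text
torch end [ 0.29325939 -0.52613536  0.21627406]
1 [-61. -20. -11.] 0.07
2 [-59. -22. -11.] 0.07
3 [-57. -22. -11.] 0.07
4 [-55. -23. -11.] 0.07
5 [-53. -22. -11.] 0.07
6 [-51. -22.  -0.] 0.07
7 [-50. -21.  -0.] 0.07
8 [-49. -20.  -0.] 0.07
9 [-48. -19.  -0.] 0.07
10 [-48. -18.  -0.] 0.07
11 [-48. -17.  -0.] 0.07
12 [-49. -16.  -0.] 0.07
13 [-49. -15.  -0.] 0.07
14 [-50. -14.  -0.] 0.07
15 [-51. -14.  -0.] 0.07
16 [-52. -14.  -0.] 0.07
17 [-53. -15.  -0.] 0.07
18 [-55. -16.  -0.] 0.07
19 [-56. -17.  -0.] 0.07
20 [-56. -19.  -0.] 0.07
```

step_arm --moves '[{"dp": [-55,-20,-11],"dr": [0,0,0.07],"fingers": 0.3},{"dp": [-56,-22,-11],"dr": [0,0,0.07],"fingers": 0.3},{"dp": [-56,-22,-11],"dr": [0,0,0.07],"fingers": 0.3},{"dp": [-55,-23,-11],"dr": [0,0,0.07],"fingers": 0.3},{"dp": [-53,-22,-11],"dr": [0,0,0.07],"fingers": 0.3}]'

```text
time_s: 0.78
tool_pos: [0.3709, 0.4266, 0.2527]
tool_rot: [-180.0, 0.0, 145.9]
force: [0.5, 0.1, 0.2]
grip_width: 0.0615
grasp_force: 0.0
```

step_arm --moves '[{"dp": [-51,-22,0],"dr": [0,0,0.07],"fingers": 0.3},{"dp": [-50,-21,0],"dr": [0,0,0.07],"fingers": 0.3},{"dp": [-49,-20,0],"dr": [0,0,0.07],"fingers": 0.3},{"dp": [-48,-19,0],"dr": [0,0,0.07],"fingers": 0.3},{"dp": [-48,-18,0],"dr": [0,0,0.07],"fingers": 0.3}]'

```text
time_s: 1.4
tool_pos: [0.4861, 0.189, 0.2525]
tool_rot: [180.0, -0.0, 125.8]
force: [-0.3, 0.1, -0.2]
grip_width: 0.0608
grasp_force: 0.0
```

step_arm --moves '[{"dp": [-48,-17,0],"dr": [0,0,0.07],"fingers": 0.3},{"dp": [-49,-16,0],"dr": [0,0,0.07],"fingers": 0.3},{"dp": [-49,-15,0],"dr": [0,0,0.07],"fingers": 0.3},{"dp": [-50,-14,0],"dr": [0,0,0.07],"fingers": 0.3},{"dp": [-51,-14,0],"dr": [0,0,0.07],"fingers": 0.3}]'

```text
time_s: 2.02
tool_pos: [0.534, -0.064, 0.2525]
tool_rot: [180.0, -0.0, 105.8]
force: [0.8, 0.6, 0.8]
grip_width: 0.0612
grasp_force: 0.0
```

step_arm --moves '[{"dp": [-55,-12,0],"dr": [0,0,0.07],"fingers": 0.3},{"dp": [-55,-12,0],"dr": [0,0,0.07],"fingers": 0.3},{"dp": [-55,-12,0],"dr": [0,0,0.07],"fingers": 0.3},{"dp": [-55,-12,0],"dr": [0,0,0.07],"fingers": 0.3},{"dp": [-55,-12,0],"dr": [0,0,0.07],"fingers": 0.3}]'

```text
time_s: 2.65
tool_pos: [0.5123, -0.3431, 0.2524]
tool_rot: [-180.0, -0.0, 85.8]
force: [0.5, -0.4, 0.2]
grip_width: 0.0608
grasp_force: 0.0
```

```bash
python3 - <<'E'
from h import *
import json
for i in range(6): m=env.camera_model('wrist');w=env.read_camera('wrist')
print(env.get_obs()['tool_pos'],env.get_obs()['tool_rot'])
cv2.imwrite('pics/w1.png',w[:,:,::-1]);json.dump({k:np.array(m[k]).tolist() for k in m},open('w1.json','w'))
print(m)
E
```

```text
[ 0.51325601 -0.34014649  0.25223577] [-1.79990024e+02 -8.05018929e-02  8.60014401e+01]
{'fx': 342.73367540365155, 'fy': 342.73367540365155, 'cx': 277.248972717415, 'cy': 203.93517201359762, 'R': array([[ 9.97428456e-01, -7.16677701e-02, -4.53681716e-04],
       [-6.84773790e-02, -9.54856430e-01,  2.89067548e-01],
       [-2.11500275e-02, -2.88293132e-01, -9.57308595e-01]]), 't': array([-0.5358331 , -0.34095196,  0.35607565])}
```

View pics/w1.png

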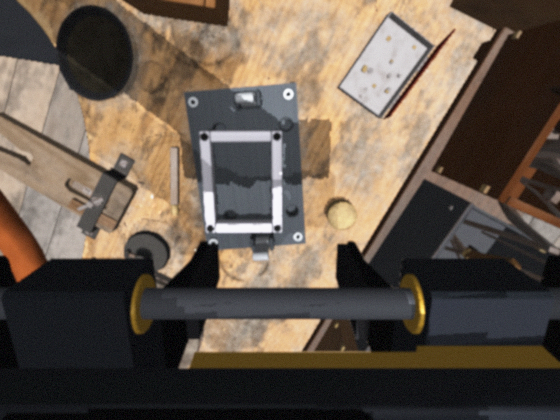

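```bash
cat >> h.py <<'E'
import json
def blob(g,uv,r,sign):
    x,y=int(uv[0]),int(uv[1]);p=sign*g[y-r:y+r+1,x-r:x+r+1].astype(float)
    lo,hi=p.min(),p.max();w=np.clip(p-(lo+hi)/2,0,None)
    n,l,s,c=cv2.connectedComponentsWithStats((w>0).astype(np.uint8))
    k=l[tuple(np.unravel_index(p.argmax(),p.shape))] if n>2 else 1
    w=w*(l==k);Y,X=np.mgrid[y-r:y+r+1,x-r:x+r+1];return np.array([(w*X).sum(),(w*Y).sum()])/w.sum()
DOT=np.array([[-40,54],[40,54],[-40,-54],[40,-54]])/1e3
def pts(m,uv,z): return np.array([ray(m,u,z)[:2] for u in uv])
def rel(a,t,A,T):
    d=T-t;c,s=np.cos(a),np.sin(a);return np.round([(c*d[0]+s*d[1])*1e3,(-s*d[0]+c*d[1])*1e3,A-a],4)
E
python3 - <<'E'
from h import *
m={k:np.array(v) for k,v in json.load(open('w1.json')).items()}
g=cv2.imread('pics/w1.png',0)
f=[blob(g,u,5,-1) for u in[(205,136),(277,134),(209,227),(278,225)]]
s=[blob(g,u,6,1) for u in[(193,101),(289,93),(297,237)]]
k=[blob(g,u,6,-1) for u in[(286,124),(291,210)]]
print(np.round(f,1),np.round(s,1),np.round(k,1))
F=pts(m,f,.056);A,T,e=fit2d(DOT,F);print('frame',A,T,e);
S=pts(m,s,.028);print(S.round(4));mid=(S[0]+S[2])/2
a=np.arctan2(S[1,1]-S[0,1],S[1,0]-S[0,0]);a2=np.arctan2(-(S[1,0]-S[2,0]),S[1,1]-S[2,1]);print('base',a,a2,mid)
a=(a*.4+a2*.6);t=mid+.01*np.array([np.cos(a),np.sin(a)]);print(t,'frame in base',rel(a,t,A,T))
K=pts(m,k,.024);print('sockets',[rel(a,t,0,p)[:2] for p in K])
E
```

```text
[[203.6 136.4]
 [276.4 136.1]
 [209.8 228.5]
 [276.9 227.8]] [[192.7 101.4]
 [287.9  93.7]
 [297.4 236.3]] [[287.  126.3]
 [292.5 212.6]]
frame -0.06592102584282959 [ 0.4712395 -0.3499988] 0.0002610044166434511
[[ 0.4215 -0.2553]
 [ 0.5311 -0.2548]
 [ 0.5324 -0.4306]]
base 0.0051959960540837865 0.007191087898453038 [ 0.47695296 -0.34294155]
[ 0.48695275 -0.34287762] frame in base [-15.7585  -7.0206  -0.0723]
sockets [array([41.2982, 51.2673]), array([ 40.7032, -56.6168])]
```

step_arm --moves '[{"dp": [-12.6,-1.2,40],"dr": [0,0,0],"fingers": 0.3},{"dp": [0,0,50],"dr": [0,0,0],"fingers": 0.4},{"dp": [0,0,50],"dr": [0,0,0],"fingers": 0.4},{"dp": [0,0,50],"dr": [0,0,0],"fingers": 0.4},{"dp": [0,0,30],"dr": [0,0,0],"fingers": 0.4}]'

```text
time_s: 3.58
tool_pos: [0.5106, -0.3505, 0.0297]
tool_rot: [-179.9, -0.2, 86.1]
force: [-0.4, 0.4, -0.3]
grip_width: 0.0522
grasp_force: 0.0
```

step_arm --moves '[{"dp": [0,0,0],"dr": [0,0,0],"fingers": 0.6},{"dp": [0,0,0],"dr": [0,0,0],"fingers": 0.7},{"dp": [0,0,0],"dr": [0,0,0],"fingers": 0.75},{"dp": [0,0,0],"dr": [0,0,0],"fingers": 0.78},{"dp": [0,0,0],"dr": [0,0,0],"fingers": 0.8}]' --squeeze 6

```text
time_s: 4.2
tool_pos: [0.5108, -0.3544, 0.0333]
tool_rot: [179.9, 0.0, 85.9]
force: [1.0, 0.1, -0.5]
grip_width: 0.0193
grasp_force: 0.0
```

step_arm --moves '[{"dp": [0,0,0],"dr": [0,0,0],"fingers": 0.85},{"dp": [0,0,0],"dr": [0,0,0],"fingers": 0.9},{"dp": [0,0,0],"dr": [0,0,0],"fingers": 0.95},{"dp": [0,0,0],"dr": [0,0,0],"fingers": 1},{"dp": [0,0,0],"dr": [0,0,0],"fingers": 1}]' --squeeze 10

```text
time_s: 4.82
tool_pos: [0.5104, -0.3542, 0.0326]
tool_rot: [-180.0, -0.0, 85.9]
force: [0.5, 0.4, 0.9]
grip_width: 0.0008
grasp_force: 0.0
```

```bash
python3 - <<'E'
from h import *
for i in range(3):
    o=env.get_obs();print([np.round(o[k],4) for k in('tool_pos','tool_rot','force','wrist_torque','grip_width','grasp_force')])
    im=env.read_camera('top')
cv2.imwrite('pics/top1.png',im[:,:,::-1])
m=env.camera_model('wrist');w=env.read_camera('wrist');cv2.imwrite('pics/w2.png',w[:,:,::-1]);json.dump({k:np.array(m[k]).tolist() for k in m},open('w2.json','w'))
a=cv2.resize(im[180:290,240:380,::-1],None,fx=3,fy=3,interpolation=2);b=w[:,:,::-1][:330]
c=np.zeros((330,420+380,3),np.uint8);c[:,:420]=a;c[:,420:]=b[:,90:470];cv2.imwrite('pics/v3.png',c)
E
```

```text
[array([ 0.5104, -0.3542,  0.0326]), array([-1.799966e+02, -4.200000e-03,  8.586890e+01]), array([0.5414, 0.3536, 0.8687]), array([-0.1273,  0.0838,  0.0279]), np.float64(0.0008), np.float64(0.0)]
[array([ 0.5104, -0.3542,  0.0326]), array([-1.799973e+02, -6.500000e-03,  8.587350e+01]), array([ 0.0579,  0.7141, -0.1525]), array([-0.0714,  0.0368,  0.0557]), np.float64(0.0006), np.float64(0.0)]
[array([ 0.5104, -0.3542,  0.0326]), array([ 1.799988e+02, -2.800000e-03,  8.587760e+01]), array([ 0.0746, -0.5942, -0.2933]), array([-0.0966,  0.0193, -0.0371]), np.float64(0.0002), np.float64(0.0)]
```

View pics/v3.png

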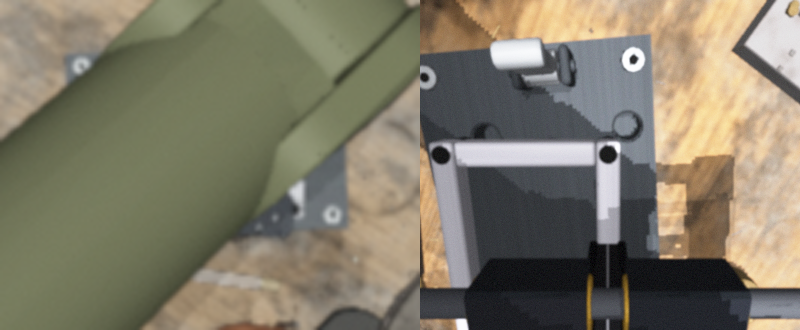

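```bash
python3 - <<'E'
from h import *
m={k:np.array(v) for k,v in json.load(open('w2.json')).items()}
g=cv2.imread('pics/w2.png',0)
f=[blob(g,u,9,-1) for u in[(110,154),(278,154)]];print(np.round(f,1))
for z in(.05,.056,.062):
    F=pts(m,f,z);print(z,F.round(4),np.linalg.norm(F[1]-F[0]))
F=pts(m,f,.056);A=np.arctan2(*(F[1]-F[0])[::-1]);print(A,F.mean(0)-.054*np.array([-np.sin(A),np.cos(A)]))
for p in([.5104,-.3542,.0326],[.5104,-.3542,.0516],[.5104,-.3542,.056]):print(proj(m,p))
cv2.imwrite('pics/w2c.png',cv2.resize(cv2.imread('pics/w2.png')[140:400,150:420],None,fx=2.2,fy=2.2,interpolation=2))
E
```

```text
[[110.1 154.8]
 [277.6 154.1]]
0.05 [[ 0.4319 -0.2941]
 [ 0.5147 -0.2997]] 0.08295801101385085
0.056 [[ 0.4349 -0.2934]
 [ 0.5148 -0.2988]] 0.08002225128237778
0.062 [[ 0.4379 -0.2927]
 [ 0.5148 -0.2979]] 0.07708649155090475
-0.0678204188180588 [ 0.47117528 -0.34999974]
[276.8825861  242.21621975]
[276.84623855 256.2626613 ]
[276.83677277 259.92069403]
```

View pics/w2c.png

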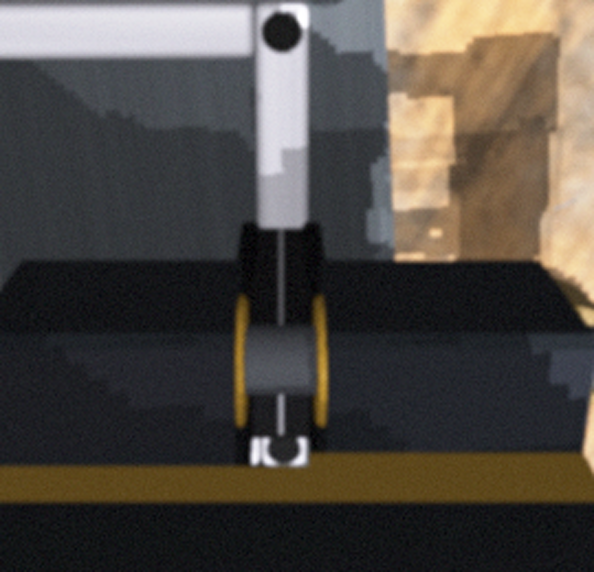

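step_arm --moves '[{"dp": [0,0,0],"dr": [0,0,0],"fingers": 0.6},{"dp": [0,0,0],"dr": [0,0,0],"fingers": 0.6},{"dp": [0,0,2],"dr": [0,0,0],"fingers": 0.6},{"dp": [0,0,3],"dr": [0,0,0],"fingers": 0.6},{"dp": [0,0,3],"dr": [0,0,0],"fingers": 0.6}]'

```text
time_s: 5.65
tool_pos: [0.5104, -0.3541, 0.0243]
tool_rot: [-180.0, -0.0, 85.9]
force: [-0.6, 0.4, 0.5]
grip_width: 0.0337
grasp_force: 0.0
```

step_arm --moves '[{"dp": [0,0,1],"dr": [0,0,0],"fingers": 0.6},{"dp": [0,0,1],"dr": [0,0,0],"fingers": 0.6},{"dp": [0,0,1],"dr": [0,0,0],"fingers": 0.6},{"dp": [0,0,1],"dr": [0,0,0],"fingers": 0.6},{"dp": [0,0,0],"dr": [0,0,0],"fingers": 0.6}]'

```text
time_s: 6.28
tool_pos: [0.5104, -0.3542, 0.0206]
tool_rot: [-180.0, -0.0, 85.9]
force: [0.2, -1.0, -0.7]
grip_width: 0.0347
grasp_force: 0.0
```

step_arm --moves '[{"dp": [0,0,3],"dr": [0,0,0],"fingers": 0.7},{"dp": [0,0,3],"dr": [0,0,0],"fingers": 0.7},{"dp": [0,0,0],"dr": [0,0,0],"fingers": 0.8},{"dp": [0,0,0],"dr": [0,0,0],"fingers": 0.9},{"dp": [0,0,0],"dr": [0,0,0],"fingers": 1}]' --squeeze 4

```text
time_s: 6.9
tool_pos: [0.5107, -0.3543, 0.0147]
tool_rot: [180.0, 0.0, 85.9]
force: [0.5, -0.8, -1.3]
grip_width: 0.0118
grasp_force: 4.0
```

```bash
python3 - <<'E'
from h import *
m=env.camera_model('wrist');w=env.read_camera('wrist')
o=env.get_obs();print([np.round(o[k],4) for k in('tool_pos','tool_rot','force','wrist_torque','grip_width','grasp_force')])
cv2.imwrite('pics/w3.png',w[:,:,::-1]);json.dump({k:np.array(m[k]).tolist() for k in m},open('w3.json','w'))
cv2.imwrite('pics/w3c.png',cv2.resize(w[100:400,100:470,::-1],None,fx=2,fy=2,interpolation=2))
E
```

```text
[array([ 0.5106, -0.3543,  0.0147]), array([1.79979e+02, 1.09000e-02, 8.58871e+01]), array([ 0.703 , -1.1728, -0.9238]), array([-0.2103, -0.11  ,  0.0431]), np.float64(0.0118), np.float64(3.9991)]
```

View pics/w3c.png

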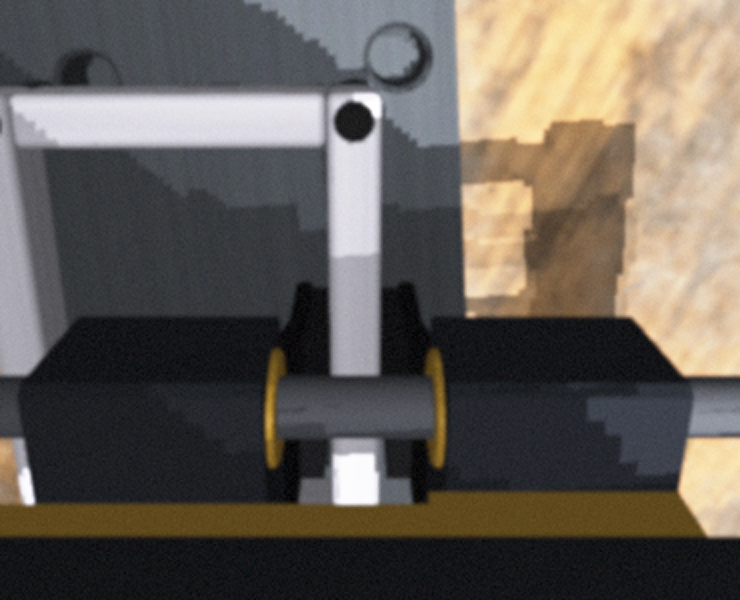

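```bash
python3 - <<'E'
from h import *
m={k:np.array(v) for k,v in json.load(open('w3.json')).items()}
s=ray(m,(398.5/2+100,56/2+100),.024)[:2];a=.0064
g=cv2.imread('pics/w3.png',0)
d=blob(g,(276.5,160.5),11,-1);print(d)
R=lambda a:np.array([[np.cos(a),-np.sin(a)],[np.sin(a),np.cos(a)]])
t=s-R(a)@[.04,.054];D=ray(m,d,.056)[:2];A=-.067
T=D-R(A)@[.04,.054]
print('socket',s,'base',t,'frame',T,rel(a,t,A,T))
E
```

```text
[276.43328969 160.40460368]
socket [ 0.52675789 -0.28857895] base [ 0.48710431 -0.34283384] frame [ 0.47094039 -0.35003586] [-16.2097  -7.0984  -0.0734]
```

step_arm --moves '[{"dp": [0,0,0],"dr": [0,0,0],"fingers": 1},{"dp": [2,3,0],"dr": [0,0,-0.014],"fingers": 1},{"dp": [2,3,0],"dr": [0,0,-0.014],"fingers": 1},{"dp": [2,3,0],"dr": [0,0,-0.014],"fingers": 1},{"dp": [2,3,0],"dr": [0,0,-0.014],"fingers": 1}]' --squeeze 15

```text
time_s: 7.58
tool_pos: [0.5223, -0.3472, 0.0146]
tool_rot: [-180.0, 0.0, 89.1]
force: [-3.1, -2.5, 0.5]
grip_width: 0.012
grasp_force: 15.0
```

step_arm --moves '[{"dp": [1.3,2,0],"dr": [0,0,-0.009],"fingers": 1},{"dp": [0.7,1,0],"dr": [0,0,-0.005],"fingers": 1},{"dp": [0.5,0.7,0],"dr": [0,0,-0.003],"fingers": 1},{"dp": [0,0,0],"dr": [0,0,0],"fingers": 1},{"dp": [0,0,0],"dr": [0,0,0],"fingers": 1}]'

```text
time_s: 8.2
tool_pos: [0.5266, -0.3441, 0.0145]
tool_rot: [180.0, -0.0, 90.1]
force: [0.3, -0.1, -5.7]
grip_width: 0.0117
grasp_force: 15.0
```

```bash
python3 - <<'E'
from h import *
m=env.camera_model('wrist');w=env.read_camera('wrist')
o=env.get_obs();print([np.round(o[k],4) for k in('tool_pos','tool_rot','force','wrist_torque','grip_width','grasp_force')])
cv2.imwrite('pics/w4.png',w[:,:,::-1]);json.dump({k:np.array(m[k]).tolist() for k in m},open('w4.json','w'))
print([np.round(proj(m,[.4869+.04*i,-.3429+.054,.056]),1) for i in(-1,1)])
g=cv2.imread('pics/w4.png',0)
f=[blob(g,proj(m,[.4869+.04*i,-.3429+.054,.056]),12,-1) for i in(-1,1)];print(f)
F=pts(m,f,.056);A=np.arctan2(*(F[1]-F[0])[::-1]);T=F.mean(0)-.054*np.array([-np.sin(A),np.cos(A)])
print(np.linalg.norm(F[1]-F[0]),A,T,rel(.0064,np.array([.4870,-.34285]),A,T))
E
```

```text
[array([ 0.5266, -0.3442,  0.0146]), array([ 1.799891e+02, -1.690000e-02,  9.005200e+01]), array([-0.439 ,  0.2297, -6.0398]), array([-0.1357, -0.2239, -0.0005]), np.float64(0.0118), np.float64(14.9978)]
[array([ 90.2, 161.1]), array([277.5, 161.3])]
[array([ 90.43673932, 159.99882064]), array([276.41210827, 160.22100591])]
0.07937992488223224 -0.0001331368786013484 [ 0.48674723 -0.34243182] [-0.2501  0.4198 -0.0065]
```

step_arm --moves '[{"dp": [0,0,0],"dr": [0,0,0],"fingers": 0.82},{"dp": [0,0,0],"dr": [0,0,0],"fingers": 0.8},{"dp": [0,0,0],"dr": [0,0,0],"fingers": 0.75},{"dp": [0,0,0],"dr": [0,0,0],"fingers": 0.7},{"dp": [0,0,0],"dr": [0,0,0],"fingers": 0.7}]' --squeeze 3

```text
time_s: 8.88
tool_pos: [0.5267, -0.3444, 0.0148]
tool_rot: [180.0, -0.0, 90.1]
force: [-0.5, 0.1, 1.0]
grip_width: 0.0252
grasp_force: 0.0
```

step_arm --moves '[{"dp": [0,0,-40],"dr": [0,0,0],"fingers": 0.7},{"dp": [0,0,-50],"dr": [0,0,0],"fingers": 0.7},{"dp": [0,0,-40],"dr": [0,0,0],"fingers": 0.9},{"dp": [0,0,0],"dr": [0,0,0],"fingers": 1},{"dp": [0,0,0],"dr": [0,0,0],"fingers": 1}]'

```text
time_s: 9.5
tool_pos: [0.5263, -0.344, 0.144]
tool_rot: [-180.0, -0.0, 90.1]
force: [-0.4, -0.4, -0.4]
grip_width: 0.0045
grasp_force: 0.0
```

```bash
python3 - <<'E'
from h import *
m=env.camera_model('wrist');w=env.read_camera('wrist')
o=env.get_obs();print([np.round(o[k],4) for k in('tool_pos','tool_rot','force','wrist_torque','grip_width','grasp_force')])
cv2.imwrite('pics/w5.png',w[:,:,::-1]);json.dump({k:np.array(m[k]).tolist() for k in m},open('w5.json','w'))
cv2.imwrite('pics/w5c.png',cv2.resize(w[30:330,100:460,::-1],None,fx=2,fy=2,interpolation=2))
E
```

```text
[array([ 0.5259, -0.3437,  0.1434]), array([-1.799068e+02, -7.000000e-02,  9.006580e+01]), array([-0.3569,  0.0314, -0.3729]), array([-0.1198,  0.0578, -0.0069]), np.float64(0.003), np.float64(0.0)]
```

View pics/w5c.png

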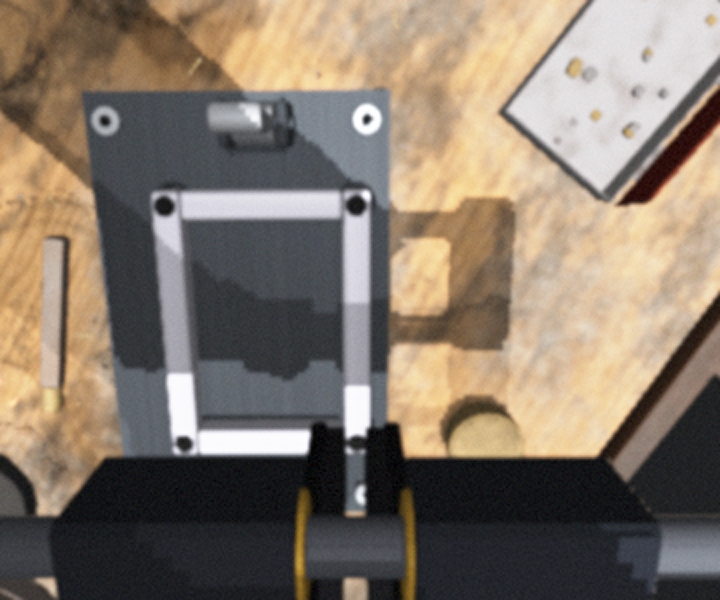

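```bash
python3 - <<'E'
from h import *
m={k:np.array(v) for k,v in json.load(open('w5.json')).items()}
g=cv2.imread('pics/w5.png',0)
f=[blob(g,u,5,-1) for u in[(181.5,132.5),(278,132.5),(192,251.5),(278.5,251.5)]];print(np.round(f,1))
for z in(.04,.048,.056):
    F=pts(m,f,z);A,T,e=fit2d(DOT,F);d=lambda i,j:round(np.linalg.norm(F[i]-F[j])*1e3,2)
    print(z,T.round(4),round(A,4),round(e,4),d(0,1),d(2,3),d(0,2),d(1,3),rel(.0064,np.array([.4870,-.34285]),A,T))
ms,mt=env.camera_model('scene'),env.camera_model('top')
s=blob(g,(282.5,89.5),7,1);print('screw',ray(m,s,.028))
E
```

```text
[[181.7 132.7]
 [277.6 132.2]
 [191.7 251.6]
 [279.1 251.4]]
0.04 [ 0.4872 -0.3437] 0.0081 0.0006 80.04 80.96 108.24 108.42 [ 0.1735 -0.8641  0.0017]
0.048 [ 0.4883 -0.3415] 0.0081 0.0015 77.84 78.73 105.27 105.44 [1.2682 1.3242 0.0017]
0.056 [ 0.4893 -0.3393] 0.0081 0.003 75.64 76.5 102.29 102.46 [2.3629e+00 3.5125e+00 1.7000e-03]
screw [ 0.53102592 -0.25479242  0.028     ]
```

step_arm --moves '[{"dp": [41,-13.2,0],"dr": [0,0,0],"fingers": 1},{"dp": [41,-13.2,0],"dr": [0,0,0],"fingers": 1},{"dp": [40,-13.2,0],"dr": [0,0,0],"fingers": 1},{"dp": [0,0,50],"dr": [0,0,0],"fingers": 1},{"dp": [0,0,49],"dr": [0,0,0],"fingers": 1}]'

```text
time_s: 10.18
tool_pos: [0.4868, -0.2208, 0.044]
tool_rot: [180.0, -0.1, 90.2]
force: [-0.3, 0.9, -0.4]
grip_width: 0.0008
grasp_force: 0.0
```

```bash
python3 - <<'E'
from h import *
mt=env.camera_model('top')
for uv in((266.7,221.3),(352,219.3)):print(ray(mt,uv,.09))
o=env.get_obs();print([np.round(o[k],4) for k in('tool_pos','tool_rot','force')])
E
```

```text
[ 0.48615846 -0.25815031  0.09      ]
[ 0.4878456  -0.42863081  0.09      ]
[array([ 0.4868, -0.2208,  0.044 ]), array([ 1.799649e+02, -7.150000e-02,  9.018780e+01]), array([-0.2773,  0.9223, -0.4447])]
```

step_arm --moves '[{"dp": [-12,0,0],"dr": [0,0,0],"fingers": 1},{"dp": [-12,0,0],"dr": [0,0,0],"fingers": 1},{"dp": [-12,0,0],"dr": [0,0,0],"fingers": 1},{"dp": [-12,0,0],"dr": [0,0,0],"fingers": 1},{"dp": [-9,0,0],"dr": [0,0,0],"fingers": 1}]'

```text
time_s: 10.8
tool_pos: [0.4877, -0.2808, 0.0466]
tool_rot: [179.9, 0.0, 90.0]
force: [0.2, 1.1, -0.4]
grip_width: 0.0006
grasp_force: 0.9
```

```bash
python3 - <<'E'
from h import *
m=env.camera_model('scene')
a=cv2.imread('pics/scene0.png');b=env.read_camera('scene')[:,:,::-1]
for n,z in(('hinge',[.4864,-.2569,.045]),('up',[.4864,-.2569,.088]),('45',[.4864,-.2873,.0754]),('down',[.4864,-.2999,.045])):print(n,proj(m,z).round(),b[tuple(proj(m,z).round().astype(int)[::-1])])
E
```

```text
hinge [274. 236.] [ 86 130 216]
up [274. 222.] [146 165 184]
45 [285. 234.] [18 13 15]
down [290. 247.] [143 136 138]
```

step_arm --moves '[{"dp": [2,0,-22],"dr": [0,0,0],"fingers": 1},{"dp": [-17,0,0],"dr": [0,0,0],"fingers": 1},{"dp": [0,0,12],"dr": [0,0,0],"fingers": 1},{"dp": [0,0,10],"dr": [0,0,0],"fingers": 1},{"dp": [0,0,8],"dr": [0,0,0],"fingers": 1}]'

```text
time_s: 11.48
tool_pos: [0.4868, -0.2953, 0.0371]
tool_rot: [180.0, 0.1, 90.0]
force: [-0.8, -2.1, 3.2]
grip_width: 0.0004
grasp_force: 1.4
```

step_arm --moves '[{"dp": [0,0,2],"dr": [0,0,0],"fingers": 1},{"dp": [0,0,2],"dr": [0,0,0],"fingers": 1},{"dp": [0,0,1.5],"dr": [0,0,0],"fingers": 1},{"dp": [0,0,1],"dr": [0,0,0],"fingers": 1},{"dp": [0,0,0],"dr": [0,0,0],"fingers": 1}]'

```text
time_s: 12.1
tool_pos: [0.4869, -0.294, 0.031]
tool_rot: [-180.0, -0.0, 90.1]
force: [-0.6, -0.4, 0.1]
grip_width: 0.0004
grasp_force: 0.3
```

step_arm --moves '[{"dp": [0,0,1],"dr": [0,0,0],"fingers": 1},{"dp": [0,0,1],"dr": [0,0,0],"fingers": 1},{"dp": [0,0,1],"dr": [0,0,0],"fingers": 1},{"dp": [0,0,1],"dr": [0,0,0],"fingers": 1},{"dp": [0,0,1],"dr": [0,0,0],"fingers": 1}]'

```text
time_s: 12.72
tool_pos: [0.487, -0.2944, 0.0261]
tool_rot: [180.0, 0.0, 90.1]
force: [1.1, -0.9, 1.3]
grip_width: 0.0001
grasp_force: 0.7
```

step_arm --moves '[{"dp": [0,0,0.7],"dr": [0,0,0],"fingers": 1},{"dp": [0,0,0.7],"dr": [0,0,0],"fingers": 1},{"dp": [0,0,0.6],"dr": [0,0,0],"fingers": 1},{"dp": [0,0,0.5],"dr": [0,0,0],"fingers": 1},{"dp": [0,0,0.5],"dr": [0,0,0],"fingers": 1}]'

```text
time_s: 13.35
tool_pos: [0.4872, -0.2946, 0.0247]
tool_rot: [180.0, -0.1, 90.1]
force: [-4.2, 1.2, 15.0]
grip_width: 0.0005
grasp_force: 7.2
```

step_arm --moves '[{"dp": [0,0,-50],"dr": [0,0,0],"fingers": 1},{"dp": [0,0,-55],"dr": [0,0,0],"fingers": 1},{"dp": [-58,0,-15],"dr": [0,0,0],"fingers": 1},{"dp": [-56,0,0],"dr": [0,0,0],"fingers": 1},{"dp": [-56,0,0],"dr": [0,0,0],"fingers": 1}]'

```text
time_s: 13.98
tool_pos: [0.488, -0.4648, 0.143]
tool_rot: [180.0, -0.1, 90.2]
force: [-0.1, 0.1, 0.7]
grip_width: 0.0004
grasp_force: 0.0
```

step_arm --moves '[{"dp": [0,0,30],"dr": [0,0,0],"fingers": 1},{"dp": [0,0,25],"dr": [0,0,0],"fingers": 1},{"dp": [0,0,20],"dr": [0,0,0],"fingers": 1},{"dp": [0,0,13],"dr": [0,0,0],"fingers": 1},{"dp": [0,0,4],"dr": [0,0,0],"fingers": 1}]'

```text
time_s: 14.6
tool_pos: [0.4871, -0.4639, 0.0504]
tool_rot: [-180.0, -0.0, 90.1]
force: [0.5, -0.6, -0.3]
grip_width: 0.0005
grasp_force: 0.0
```

```bash
python3 - <<'E'
from h import *
o=env.get_obs();print([np.round(o[k],4) for k in('tool_pos','qpos','effort','force')])
m={k:np.array(v) for k,v in json.load(open('w5.json')).items()}
w=env.camera_model('wrist');im=env.read_camera('wrist')
cv2.imwrite('pics/w6.png',im[:,:,::-1]);json.dump({k:np.array(w[k]).tolist() for k in w},open('w6.json','w'))
g=cv2.cvtColor(im,cv2.COLOR_RGB2GRAY)
# four frame dots, expected home
f=[];R=lambda a:np.array([[np.cos(a),-np.sin(a)],[np.sin(a),np.cos(a)]])
for d in DOT:
    X=np.array([.4872,-.3432])+R(.0064)@d;p=proj(w,[*X,.04]);f.append(blob(g,p,8,-1));print(p.round(1),f[-1].round(1),ray(w,f[-1],.04)-[*X,.04])
# left arm: profile of brightness along y at z=.049
for y in np.arange(-.31,-.24,.006):
    p=proj(w,[.4864,y,.049]).round().astype(int);print(round(y,3),p,[int(g[p[1],p[0]+k]) for k in(-30,-10,0,10,30)] if 0<=p[1]<420 else '')
E
```

```text
[array([ 0.4871, -0.4639,  0.0504]), array([  8.5151,  33.199 ,  45.1232,  90.3759, -24.9384,  66.9871,
        58.9681]), array([ 2.68000e-02, -4.85691e+01,  1.26177e+01, -2.62131e+01,
        1.59000e-02,  9.79000e-02, -1.30000e-03]), array([ 0.4942, -0.6284, -0.3465])]
[ 192.1 -108.5] [ 189.  -115.8] [-1.27228668e-03  2.79444507e-03  6.93889390e-18]
[ 361.8 -109.6] [ 361.3 -109.5] [-2.35748747e-04 -5.45810680e-05  6.93889390e-18]
[206.8 125.7] [206.4 126.3] [-2.67085070e-04 -3.51958098e-04  6.93889390e-18]
[349. 125.] [348.4 125.8] [-3.43328619e-04 -4.20428851e-04  6.93889390e-18]
-0.31 [276 -66] 
-0.304 [276 -81] 
-0.298 [276 -97] 
-0.292 [ 276 -113] 
-0.286 [ 276 -130] 
-0.28 [ 276 -147] 
-0.274 [ 276 -164] 
-0.268 [ 276 -182] 
-0.262 [ 276 -200] 
-0.256 [ 276 -219] 
-0.25 [ 276 -238] 
-0.244 [ 276 -257]
```

step_arm --moves '[{"dp": [12,0,6],"dr": [0,0,0],"fingers": 1},{"dp": [12,0,0],"dr": [0,0,0],"fingers": 1},{"dp": [12,0,0],"dr": [0,0,0],"fingers": 1},{"dp": [12,0,0],"dr": [0,0,0],"fingers": 1},{"dp": [9,0,0],"dr": [0,0,0],"fingers": 1}]'

```text
time_s: 15.28
tool_pos: [0.4875, -0.4065, 0.0456]
tool_rot: [179.9, -0.0, 90.1]
force: [0.5, -2.4, 1.1]
grip_width: 0.0006
grasp_force: 0.8
```

step_arm --moves '[{"dp": [-2,0,-22],"dr": [0,0,0],"fingers": 1},{"dp": [17,0,0],"dr": [0,0,0],"fingers": 1},{"dp": [0,0,12],"dr": [0,0,0],"fingers": 1},{"dp": [0,0,10],"dr": [0,0,0],"fingers": 1},{"dp": [0,0,8],"dr": [0,0,0],"fingers": 1}]'

```text
time_s: 15.9
tool_pos: [0.4868, -0.3914, 0.0358]
tool_rot: [-179.9, -0.1, 90.1]
force: [-0.3, 1.4, 2.7]
grip_width: 0.0003
grasp_force: 1.3
```

step_arm --moves '[{"dp": [0,0,2],"dr": [0,0,0],"fingers": 1},{"dp": [0,0,2],"dr": [0,0,0],"fingers": 1},{"dp": [0,0,1.5],"dr": [0,0,0],"fingers": 1},{"dp": [0,0,1],"dr": [0,0,0],"fingers": 1},{"dp": [0,0,1],"dr": [0,0,0],"fingers": 1}]'

```text
time_s: 16.52
tool_pos: [0.4869, -0.3926, 0.0297]
tool_rot: [180.0, 0.0, 90.0]
force: [-0.7, 1.2, 1.6]
grip_width: 0.0003
grasp_force: 0.7
```

step_arm --moves '[{"dp": [0,0,1],"dr": [0,0,0],"fingers": 1},{"dp": [0,0,1],"dr": [0,0,0],"fingers": 1},{"dp": [0,0,1],"dr": [0,0,0],"fingers": 1},{"dp": [0,0,1],"dr": [0,0,0],"fingers": 1},{"dp": [0,0,0.5],"dr": [0,0,0],"fingers": 1}]'

```text
time_s: 17.15
tool_pos: [0.4871, -0.3924, 0.0253]
tool_rot: [180.0, -0.0, 90.1]
force: [-1.7, 1.5, 3.7]
grip_width: 0.0005
grasp_force: 2.1
```

step_arm --moves '[{"dp": [0,0,0.5],"dr": [0,0,0],"fingers": 1},{"dp": [0,0,0.5],"dr": [0,0,0],"fingers": 1},{"dp": [0,0,0.4],"dr": [0,0,0],"fingers": 1},{"dp": [0,0,0.3],"dr": [0,0,0],"fingers": 1},{"dp": [0,0,0],"dr": [0,0,0],"fingers": 1}]'

```text
time_s: 17.77
tool_pos: [0.4873, -0.3924, 0.0249]
tool_rot: [179.9, -0.0, 90.1]
force: [-2.5, 3.4, 10.4]
grip_width: 0.0005
grasp_force: 5.4
```

step_arm --moves '[{"dp": [0,0,0.5],"dr": [0,0,0],"fingers": 1},{"dp": [0,0,0.3],"dr": [0,0,0],"fingers": 1},{"dp": [0,0,0],"dr": [0,0,0],"fingers": 1},{"dp": [0,0,-30],"dr": [0,0,0],"fingers": 1},{"dp": [0,0,-50],"dr": [0,0,0],"fingers": 1}]'

```text
time_s: 18.4
tool_pos: [0.4859, -0.3917, 0.1017]
tool_rot: [-179.8, -0.1, 90.1]
force: [1.0, 0.6, -0.6]
grip_width: 0.0004
grasp_force: 0.0
```

step_arm --moves '[{"dp": [0,0,-50],"dr": [0,0,0],"fingers": 1},{"dp": [-30,0,-50],"dr": [0,0,0],"fingers": 1},{"dp": [-20,0,-40],"dr": [0,0,0],"fingers": 1},{"dp": [0,0,0],"dr": [0,0,0],"fingers": 1},{"dp": [0,0,0],"dr": [0,0,0],"fingers": 1}]'

```text
time_s: 19.02
tool_pos: [0.4869, -0.4421, 0.2416]
tool_rot: [-180.0, -0.0, 90.0]
force: [-0.1, -0.6, -0.5]
grip_width: 0.0006
grasp_force: 0.0
```

```bash
python3 - <<'E'
from h import *
w=env.camera_model('wrist');im=env.read_camera('wrist');o=env.get_obs();print(o['tool_pos'],o['force'])
cv2.imwrite('pics/w7.png',im[:,:,::-1]);json.dump({k:np.array(w[k]).tolist() for k in w},open('w7.json','w'))
g=cv2.cvtColor(im,cv2.COLOR_RGB2GRAY)
R=lambda a:np.array([[np.cos(a),-np.sin(a)],[np.sin(a),np.cos(a)]])
F=[]
for d in DOT:
    X=np.array([.4872,-.3432])+R(.0064)@d;p=proj(w,[*X,.04]);F.append(ray(w,blob(g,p,5,-1),.04)[:2]);print(p.round(1),((F[-1]-X)*1e3).round(2))
A,T,e=fit2d(DOT,np.array(F));print(A,T,e)
for n,s in(('L',1),('R',-1)):
    X=np.array([.4872,-.3432])+R(.0064)@[0,.086*s]
    a=proj(w,[X[0]-.02,X[1]-s*.043,.045]);b=proj(w,[X[0]+.02,X[1]-s*.043,.045])
    for th in(1.77,1.6,1.4,1.2):
        for q in(0,): 
            c=[X[0],X[1]-s*.043*np.sin(th-.2),.045+.043*np.cos(th-.2)];print(n,th,proj(w,c).round(1))
    p=proj(w,[X[0],X[1]-s*.043,.045]).round().astype(int)
    print(p);print(cv2.resize(g[max(p[1]-26,0):p[1]+27,p[0]-18:p[0]+19],None,fx=.5,fy=.5,interpolation=cv2.INTER_AREA))
E
```

```text
[ 0.48698002 -0.44138643  0.24101728] [ 0.42263337 -0.69500581 -0.27318435]
[238.2  26.3] [-0.41 -0.24]
[316.3  25.9] [-0.3 -0.3]
[241.9 133.6] [-0.98 -0.53]
[313.7 133.2] [-0.23 -0.68]
0.004433259485629266 [ 0.48672007 -0.34363696] 0.0003983222624685534
L 1.77 [277.  37.]
L 1.6 [277.   35.1]
L 1.4 [277.   30.9]
L 1.2 [277.   24.8]
[277  37]
[[139 140 138 138 128 211 252 253 253 253 253 253 242 152 141 141 140 138]
 [139 140 138 139 129 208 252 253 253 253 253 253 242 152 140 141 142 139]
 [140 137 139 138 129 212 252 253 253 253 253 253 241 152 141 142 141 137]
 [137 138 137 137 132 214 252 253 253 253 253 253 241 154 140 140 139 136]
 [165 161 163 162 157 216 253 253 253 253 253 253 241 174 175 176 175 172]
 [251 251 251 250 245 238 252 253 254 253 253 253 246 244 252 252 253 252]
 [255 255 255 255 254 244 252 253 254 254 253 253 248 252 255 255 255 255]
 [255 255 255 255 254 245 252 253 254 254 253 253 248 252 255 255 255 255]
 [255 255 255 255 254 246 252 253 254 254 253 253 248 252 255 255 254 255]
 [255 255 255 255 255 249 252 253 254 254 253 253 248 252 255 255 255 255]
 [255 
[... 2536 characters left out ...]
175 223 229 229 228 228]
 [230 229 230 229 229 198 189 196 192 186 191 183 176 224 229 229 228 229]
 [228 227 226 227 224 196 188 194 192 185 189 182 175 219 225 223 224 225]
 [225 225 224 224 221 191 186 193 191 186 188 183 172 213 219 219 218 217]
 [169 168 168 168 165 162 183 192 192 185 187 182 149 158 165 173 175 173]
 [ 81  83  82  79  78 131 183 192 188 184 187 180 126  85  87 105 131 137]
 [ 74  77  75  75  67 126 182 193 190 181 184 179 123  76  77 102 129 135]
 [ 72  76  74  71  72 127 183 190 188 181 185 179 124  76  85 111 130 134]
 [ 74  76  75  73  79 127 178 188 186 181 184 176 123  75  76  88 116 132]
 [ 76  75  73  75  78 127 179 189 185 179 183 177 123  75  76  88 118 131]]
```

```bash
python3 -c "
from cell import env
print(env.sign_off())"
```

```text
the job is handed in; nothing more can be done
None
```

I slid the frame until all four posts dropped into their sockets and it lay flat on the plate. I then swung the +y cam arm, and after it the -y cam arm, down to its stop, and handed the job in at about 19 s; the sign-off returned no verdict.

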